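# Unlock the silver stock box

### The arm

A 7-joint arm with a two-finger parallel gripper is mounted at the origin on the work surface. World frame = base frame: x ahead of the robot, y to its left, z up, the work surface at z = 0. Lengths are in m, angles in rad, forces in N, time in s.
With the tool pointing down it reaches from about 0.4 to 0.85 m from the base axis. Payload 10.4 kg.
Tool frame: the origin (TCP) lies on the centre line of the jaws, within the pads' length; the fingertips stand r.finger_overhang ahead of it and the grasp point (between the pads) lies 5 mm behind it (r.finger_overhang is the distance from the TCP to the fingertips, in m); z points along the fingers, y is the line along which they close (so a half turn about z gives the same grasp; the last joint's range is limited). The gripper opens to 87 mm and grips with 3 to 60 N. Pads are 19 mm wide; open, the fingers measure 117 mm over their backs; the gripper's body (75 mm by 190 mm) begins 51 mm behind the grasp point.
Start: joints at [-1.316, 0.332, -0.065, 1.46, 0.022, 1.35, -0.088], TCP at [0.171, 0.601, 0.237] pointing down, gripper open.
Joint ranges: [-2.6, 2.6], [-0.5, 2.12], [-1.47, 1.34], [0.16, 2.42], [-1.27, 4.41], [0.06, 2.06], [-2.6, 2.6]. Speed limits (rad/s): [2.22, 2.22, 2.79, 2.79, 3.14, 3.14, 3.14].

### API

Orientations are given as a unit quaternion [x, y, z, w].
In Python, from bench import read_state, viewer, r gives the robot as it stands.
- The arm moves only by the tool carry_out, never from a script. Its argument "moves" is a list of rows, each a list of 6 numbers: the shift along the tool's x, y, z in units of 40 mm (1.0 is 40 mm), then the turn, a rotation vector about the tool's x, y, z in units of 8 degrees (1.0 is 8 degrees). A call has 1 to 20 rows; each row shifts and turns the commanded pose from where the row before left it, along the tool's axes as they then stand; what a row does not reach is not made up. A row lasts 1/8 s, in which the tool goes at most 62.5 mm and 10.7 degrees, less where a joint would pass 70% of its speed; a pose out of reach is approached as far as the arm can. A call is refused whole if a number of a shift passes 1 or a number of a turn 1, either way. A call with a gripper value outside its range is refused whole. "fingers" is the finger opening in mm, from 0 to 87, set as the call begins (left out, the last holds). The fingers move at their own pace and stop on an object; "force" is the grip in N (left out, the last holds). Time passes only in rows, so rows that do not move let the fingers close. It gives the time, the measured TCP pose, the force, the opening and the grip force at its end, in the units of the state.
- read_state(): the state, without advancing time (a new reading comes with each control period).
- viewer.camera(name): name is "scene" or "side" or "wrist"; returns a dict with "pixels" (400x640x3 uint8, red, green, blue), "range_z" (400x640 float32, m along the optical axis (not along the pixel's ray), 0 where there is no reading), "fx", "fy", "cx", "cy" (pixels), "xyz" and "orientation" of the camera in the world. Camera axes: x right, y down, z forward; pixel columns grow to the right and rows downward; lengths in m; the calibration is good to about 2 mm. A picture is of the moment at which its call begins.
- r.close_job(): hands the job in; it is judged then, once.
The state is a dict: "time": time; "joint_positions": joint angles; "joint_vel": joint speeds; "joint_torque": joint torques, N m; "ee_pos": TCP position; "eef_rot": TCP orientation; "ft_force": force on the tool from outside, world axes, zero at the start; "torque": the same for the moment, N m; "width": finger opening in m; "grip_force": force on a finger pad.
Only numpy, scipy, OpenCV 4.12 (cv2) and the standard library are available. Lean on these libraries where they do the work, as an engineer would, in place of code of your own. Each camera call takes 0.05 s, during which the arm holds its last target. There are 200 camera calls.

### The job

Take the key out of its wooden block, put it through the keyhole of the steel stock box and, resting it only lightly on the lock's inside, turn it gently back and forth until you feel it drop fully home, its collar down on the lock. Then turn it clockwise as far as it will go so that the lock's tongue swings out of its keeper, and leave the key standing in the lock; never force the key, and leave the other things on the bench alone.

Things in the scene. Friction and masses are not known exactly. Their poses are not given: they have to be found in the camera images.
- key_grip (a point): Centre of the bow (flat grip) of the loose 80 mm steel key, about 90 g, standing upright in a wooden block. The bow is an upright plate 32 mm wide along its x, 10 mm thick along its y, 30 mm tall. z runs up the key's axis, x is the way its bit points. Below the bow (15 mm under this point) is a round 10 mm shaft; the key's foot is 65 mm below this point.
- key_collar (a point): Centre of the underside of the key's collar (18 mm wide, 4 mm thick), on the key's axis, 36 mm below key_grip; axes as key_grip. It lies on the lock's top face when the key is fully home, and on the block's top at the start.
- key_bit (a point): Lower outer edge of the key's one bit, 14 mm out from the axis along the key's +x, 59 mm below key_grip. The bit is a tooth 6 mm thick along y and 7 mm high, on one side only. Below it the key ends in a round pointed tail 8 mm wide, 6 mm long.
- keyblock: Wooden block 90 x 70 mm, 42 mm high, fixed; origin at the centre of its underside, on the key's axis. The key stands in a hole in it, 29 mm deep up to the collar: lift it straight up.
- keyhole (a point): Centre of the keyhole in the flat top of the rim lock (case 64 x 64 x 42 mm, top 117 mm above the bench) on the lid of the fixed grey steel box (200 x 260 x 75 mm). z up. The 4 mm top plate has a 12 x 12 mm hole for the shaft and a slot 9 mm wide for the bit, running out along +x to 16 mm from the centre. The key goes in only with its bit along +x (within 5 degrees).
- lock_inside (a point): Point 15 mm below keyhole where the bit's underside comes to rest on a hub hidden in the lock (collar then 8 mm above the plate); there the key turns freely. The hub has 4 slots 9 mm wide, 90 degrees apart, at an unknown angle 20 to 70 degrees off the keyhole's slot, so the nearest is within 45 degrees one way or the other. Over a slot (within 5 degrees) the key drops 8 mm, home.
- cam (a joint): The lock's flat steel tongue (14 mm wide, reaching 55 mm from the key's axis), sticking out of the lock's far side under a keeper hook. 0 = locked (start), 0.65 rad = stop, clear of the hook. With the key home it turns clockwise (from above) with the key; takes 0.07 N m; stays where left. A bit pressed 3 to 6 N slides over the hub; over about 10 N it may drag hub and tongue uncaught: a failure.
- beaker: Bystander: open steel beaker, 72 mm wide, 85 mm high, origin at the centre of its underside. Leave alone.
- hammer: Bystander: hammer 240 mm long lying on the bench, x along it. Leave alone.
- jar: Bystander: glass jar 60 mm wide, 70 mm high, origin at the centre of its underside. Leave alone.
Things that resemble listed ones, but are neither listed nor needed, are in the scene too. What is meant by the part that bears key_grip is not green, and is the larger of those in its own colour.

How it is judged:
On the way, in this order (a step that is already met when the one before it is completed fails the run):
1. the key is fully home: collar down on the lock, bit caught in the hub (z of key_collar in the frame of keyhole below 0.003 m and horizontal distance between key_collar and keyhole below 0.004 m), for 0.1 s.
2. the tongue is swung out of its keeper (value of joint cam above 0.55 rad), for 0.1 s.
At the end, for the whole second after the job is handed in: the tongue has swung clockwise more than 0.55 rad of its 0.65 rad, the key stands in the lock with its collar within 3 mm of the lock's top and within 4 mm of the keyhole's centre, at rest and released (all of step 1 and value of joint cam above 0.55 rad and linear speed of key below 0.02 m/s); the robot touches nothing.
It fails at once if the key is forced: more than 60 N between key and lock (contact force between key and stockbox above 60 N).
It fails at once if a bystander is disturbed (moved more than 20 mm) (distance of any of beaker, hammer, jar from where it was at the start of the episode above 0.02 m).
It also fails if it takes over 64 s, if anything falls off the work surface, if the arm or the gripper's body presses on something with over 40 N, if the wrist force passes 120 N, or if a joint passes its speed limit or range.

## Working session

There is one attempt and no reset: what is moved stays moved. The work goes in short steps, Python scripts to look and compute and a tool call to move; the robot and the scene stay as the last step left them, time stands still between calls to the robot, and variables do not carry over. Pictures are saved under pics/ and viewed, at most 10 in all, crops included, and the job is handed in when it is done.

Besides the shell and the picture viewer there is one more tool, called after "Emit:" in YAML: its name, and indented under it one key for each argument. carry_out: Moves the arm, as the interface text tells. Its arguments: {"type":"object","properties":{"moves":{"type":"array","items":{"type":"array","items":{"type":"number"}}},"fingers":{"type":"number"},"force":{"type":"number"}},"required":["moves"]}

```bash
mkdir -p pics
cat > h.py <<'E'
import numpy as np, cv2
from scipy.spatial.transform import Rotation as R
from bench import read_state, viewer, r
def pose(c):
    o=np.array(c["orientation"]); 
    return (R.from_quat(o).as_matrix() if o.shape==(4,) else o.reshape(3,3)), np.array(c["xyz"])
def snap(n,f):
    c=viewer.camera(n); np.savez(f"pics/{f}.npz",**c); cv2.imwrite(f"pics/{f}.png",c["pixels"][:,:,::-1]); return c
def load(f): return {k:v for k,v in np.load(f"pics/{f}.npz").items()}
def pt(c,u,v,z=None,wz=None):
    M,t=pose(c); d=np.array([(u-c["cx"])/c["fx"],(v-c["cy"])/c["fy"],1.])
    if wz is not None: z=(wz-t[2])/(M@d)[2]
    if z is None: z=c["range_z"][int(v),int(u)]
    return M@(d*z)+t
def cloud(c):
    M,t=pose(c); v,u=np.mgrid[:400,:640]; z=c["range_z"]
    P=np.stack([(u-c["cx"])/c["fx"]*z,(v-c["cy"])/c["fy"]*z,z],-1)@M.T+t
    P[z==0]=np.nan; return P
def crop(c,f,u0,v0,u1,v1,s): cv2.imwrite(f"pics/{f}.png",cv2.resize(np.ascontiguousarray(c["pixels"][v0:v1,u0:u1,::-1]),None,fx=s,fy=s,interpolation=cv2.INTER_CUBIC))
E
python3 - <<'E'
from h import *
a=snap("scene","s0");b=snap("side","d0")
for c in(a,b):print(c["xyz"],c["orientation"],c["fx"])
s=read_state();print(s["ee_pos"],s["eef_rot"],s["ft_force"],r.finger_overhang)
E
```

```text
[1.46287121 0.3583018  0.77645794] [ 0.49678104  0.73875201 -0.37311962 -0.26121988] 456.50531168589015
[0.42221781 0.61791518 0.62860985] [-0.12764695  0.89951944 -0.41443693  0.05303843] 370.6507823528392
[0.17132778 0.60074184 0.23585862] [ 1.38461674e-01  9.90367611e-01 -5.96559491e-04 -5.95821599e-05] [ 0.03170974  0.21263953 -0.24925355] 0.014
```

View pics/s0.png

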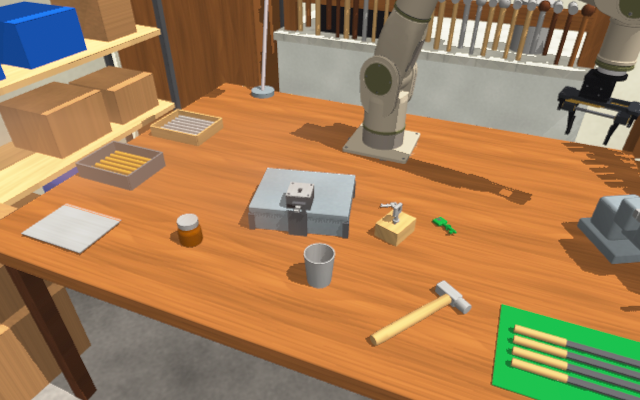

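View pics/d0.png

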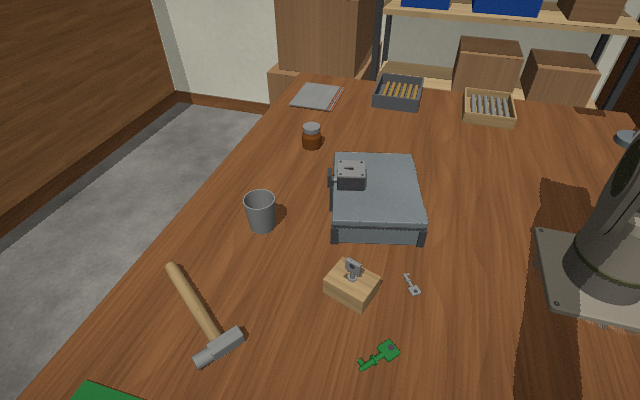

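Keys in the side view: a grey key standing in the block (352,270), a small grey key lying at (412,285) and a green key at (380,355). I choose the one standing in the block, because it is not green and is the larger grey one. The lock is at (351,172), with its tongue on the left at (331,177).

Run:
```python
from h import *
b=load("d0")
A=cv2.resize(b["pixels"][245:315,315:425],None,fx=7,fy=7,interpolation=cv2.INTER_CUBIC)[:, :770]
B=cv2.resize(b["pixels"][148:203,315:425],None,fx=7,fy=7,interpolation=cv2.INTER_CUBIC)
# two panels
o=np.vstack([cv2.resize(A,(550,350)),cv2.resize(B[:, :385],(350,350*385//385))[:250].repeat(1,0) if 0 else cv2.resize(B,(550,275))[:250]])
cv2.imwrite("pics/c1.png",o[:,:,::-1])
for n in("d0","s0"):
    c=load(n);P=cloud(c)
    for nm,lo,hi in(("bow",.075,.12),("blocktop",.036,.046)):
        g=pt(b,352,270)
        m=(P[...,2]>lo)&(P[...,2]<hi)&(np.hypot(P[...,0]-g[0],P[...,1]-g[1])<.07)
        Q=P[m].astype(np.float32);print(n,nm,len(Q),Q.mean(0) if len(Q) else 0,cv2.minAreaRect(np.ascontiguousarray(Q[:,:2])) if len(Q)>4 else 0, Q[:,2].max() if len(Q) else 0)
    g=pt(b,351,172)
    m=(P[...,2]>.112)&(P[...,2]<.122)&(np.hypot(P[...,0]-g[0],P[...,1]-g[1])<.07)
    Q=P[m].astype(np.float32);print(n,"lock",g,len(Q),Q.mean(0),cv2.minAreaRect(np.ascontiguousarray(Q[:,:2])))
```

```text
d0 bow 159 [0.49133915 0.1803712  0.08760404] ((0.49182480573654175, 0.17816168069839478), (0.010405754670500755, 0.032049719244241714), 73.1600570678711) 0.09564861
d0 blocktop 1248 [0.4899295  0.18456234 0.04197594] ((0.4920031428337097, 0.1772133708000183), (0.07316935062408447, 0.0911111831665039), 71.53739929199219) 0.045770627
d0 lock [ 0.55205805 -0.05681238  0.11703948] 485 [ 0.5545103  -0.06869195  0.11714077] ((0.5557723045349121, -0.07131539285182953), (0.06393465399742126, 0.06789099425077438), 14.098078727722168)
s0 bow 62 [0.49706706 0.17911014 0.08585784] ((0.49554648995399475, 0.1780526489019394), (0.011193378828465939, 0.03541151434183121), 71.38593292236328) 0.093596585
s0 blocktop 505 [0.50007886 0.17979987 0.03991754] ((0.4937450885772705, 0.17804904282093048), (0.07269516587257385, 0.0954691469669342), 72.647216796875) 0.04488273
s0 lock [ 0.55205805 -0.05681238  0.11703948] 332 [ 0.5597361  -0.07041758  0.11485802] ((0.5581222176551819, -0.07105087488889694), (0.07007396221160889, 0.06513084471225739), 12.766310691833496)
```

View pics/c1.png

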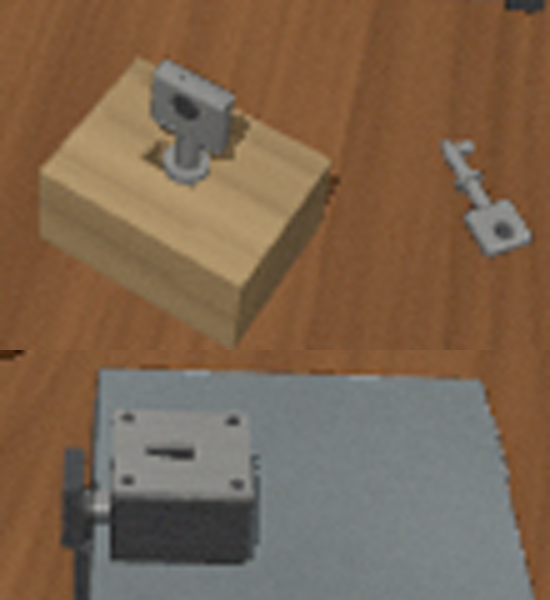

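The upper crop shows the bow at (192,105) and the collar at (187,165), with a dark bit slot to its left at (150,155). The lower crop shows the keyhole: its wide end is at (185,452) and the slot runs left, towards world +x. Both cameras put the key axis near (0.493, 0.178), with the bow top at 0.095 against 0.093 expected. The lock top is at 0.117, as it should be.

Emit:
carry_out:
  moves:
    - [-0.965, -0.72, 0, 0, 0, 0]
    - [-0.965, -0.72, 0, 0, 0, 0]
    - [-0.965, -0.72, 0, 0, 0, 0]
    - [-0.965, -0.72, 0, 0, 0, 0]
    - [-0.965, -0.72, 0, 0, 0, 0]
    - [-0.965, -0.72, 0, 0, 0, 0]
    - [-0.965, -0.72, 0, 0, 0, 0]
    - [-0.965, -0.72, 0, 0, 0, 0]
    - [-0.965, -0.72, 0, 0, 0, 0]
    - [-0.965, -0.72, 0, 0, 0, 0]
    - [-0.965, -0.72, 0, 0, 0, 0]
    - [0, 0, 0, 0, 0, 0]
  fingers: 50

```text
time: 1.6
ee_pos: [0.4945, 0.1761, 0.2363]
eef_rot: [0.142, 0.99, -0.001, 0.0]
ft_force: [-0.7, 0.0, -0.8]
width: 0.0501
grip_force: 0.0
```

Run:
```python
from h import *
c=snap("wrist","w0");s=read_state()
print(c["xyz"],pose(c)[0].round(3).tolist(),c["fx"],s["joint_positions"],s["ee_pos"])
```

```text
[0.41776845 0.19863608 0.38457172] [[0.28, 0.918, 0.281], [0.96, -0.267, -0.083], [-0.001, 0.293, -0.956]] 355.0636875374205 [-0.7357852   0.10511785  0.32532365  1.74202566 -0.03463083  1.30078259
  0.8868923 ] [0.49325044 0.17853891 0.23619027]
```

View pics/w0.png

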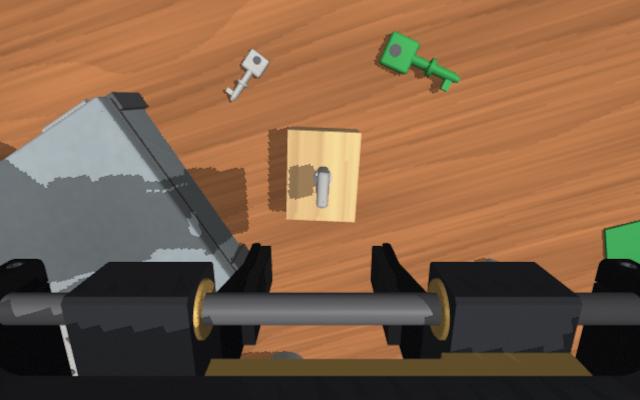

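The wrist view shows the block with the key in it at about (322,187), the bow's long way running up the picture. The loose grey key is at (247,75) and the green one at (418,60). I now measure the bow from depth.

Run:
```python
from h import *
c=load("w0");P=cloud(c)
for lo,hi in((.088,.1),(.036,.046)):
    m=(P[...,2]>lo)&(P[...,2]<hi)&(np.hypot(P[...,0]-.4925,P[...,1]-.178)<.07);m[240:]=0
    Q=P[m].astype(np.float32);print(len(Q),Q.mean(0),cv2.minAreaRect(np.ascontiguousarray(Q[:,:2])),Q[:,2].max())
crop(c,"c2",270,120,380,230,5)
s=read_state();print(R.from_quat(s["eef_rot"]).as_matrix().round(4))
```

```text
410 [0.4914837  0.1783055  0.09255181] ((0.49206143617630005, 0.17816966772079468), (0.010001927614212036, 0.03146074712276459), 71.17766571044922) 0.09473975
5860 [0.4896179  0.17898245 0.04220606] ((0.49253353476524353, 0.17806772887706757), (0.07014883309602737, 0.09045279771089554), 71.31575012207031) 0.045986734
[[-9.608e-01  2.773e-01 -6.000e-04]
 [ 2.773e-01  9.608e-01 -4.000e-04]
 [ 4.000e-04 -6.000e-04 -1.000e+00]]
```

View pics/c2.png

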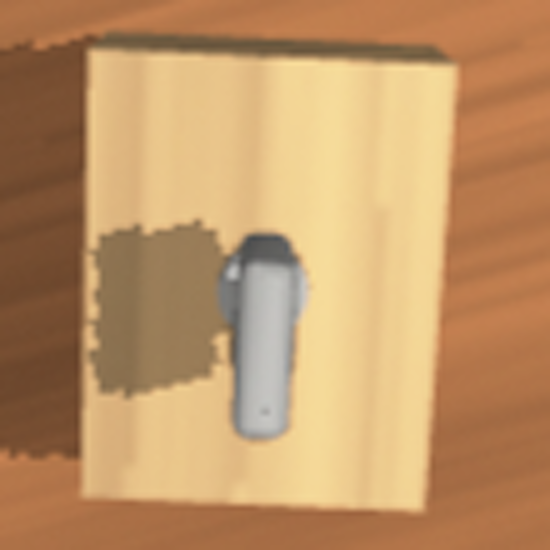

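The bow is centred at (0.492, 0.178) with its long axis at -18.8° and its top at 0.093 m, which fits. A small dot marks its +x end (265,410 in the crop). I'll check which way the bit points once it is lifted.

Emit:
carry_out:
  moves:
    - [0.025, -0.018, 0, 0, 0, 0.34]
    - [0, 0, 0.8, 0, 0, 0]
    - [0, 0, 0.85, 0, 0, 0]
    - [0, 0, 0.8, 0, 0, 0]
    - [0, 0, 0.8, 0, 0, 0]
    - [0, 0, 0.5, 0, 0, 0]
    - [0, 0, 0.3, 0, 0, 0]
    - [0, 0, 0, 0, 0, 0]
    - [0, 0, 0, 0, 0, 0]

```text
time: 2.78
ee_pos: [0.492, 0.1801, 0.0754]
eef_rot: [0.162, 0.987, 0.0, 0.0]
ft_force: [-0.4, -0.4, -0.6]
width: 0.05
grip_force: 0.0
```

Emit:
carry_out:
  moves:
    - [0, 0, 0, 0, 0, 0]
    - [0, 0, 0, 0, 0, 0]
    - [0, 0, 0, 0, 0, 0]
    - [0, 0, 0, 0, 0, 0]
    - [0, 0, 0, 0, 0, 0]
    - [0, 0, 0, 0, 0, 0]
  fingers: 0
  force: 25

```text
time: 3.52
ee_pos: [0.4916, 0.1793, 0.0744]
eef_rot: [0.162, 0.987, -0.0, -0.0]
ft_force: [0.1, -0.8, -0.2]
width: 0.0099
grip_force: 25.0
```

Emit:
carry_out:
  moves:
    - [0, 0, -0.3, 0, 0, 0]
    - [0, 0, -0.5, 0, 0, 0]
    - [0, 0, -0.9, 0, 0, 0]
    - [0, 0, -0.9, 0, 0, 0]
    - [0, 0, -0.9, 0, 0, 0]
    - [0, 0, 0, 0, 0, 0]
    - [0, 0, 0, 0, 0, 0]

```text
time: 4.4
ee_pos: [0.4914, 0.1795, 0.2144]
eef_rot: [0.162, 0.987, 0.0, -0.0]
ft_force: [0.6, -0.6, -1.7]
width: 0.0094
grip_force: 25.0
```

Run:
```python
from h import *
b=snap("side","d1");a=snap("scene","s1");s=read_state();print(s["ee_pos"],s["ft_force"],s["joint_positions"])
def proj(c,p):
    M,t=pose(c);q=M.T@(np.array(p)-t);return q[:2]/q[2]*[c["fx"],c["fy"]]+[c["cx"],c["cy"]]
p=np.array(s["ee_pos"])-[0,0,.055]
ims=[]
for c in(b,a):
    u,v=proj(c,p).astype(int);print(u,v,[proj(c,p+np.array([k*.014*np.cos(-.328),k*.014*np.sin(-.328),0]))-(u,v) for k in(1,-1)])
    ims.append(cv2.resize(c["pixels"][v-25:v+25,u-25:u+25],(390,390),interpolation=cv2.INTER_CUBIC))
cv2.imwrite("pics/c3.png",np.hstack(ims)[:,:,::-1])
```

```text
[0.49111869 0.17935177 0.21358418] [ 0.06790467  0.03199429 -0.88694526] [-0.74097916  0.11771737  0.32900528  1.77738234 -0.03982667  1.25464001
  0.8439503 ]
355 237 [array([-6.25283442, -3.03462884]), array([7.59279011, 3.82615894])]
400 182 [array([-2.2391763 ,  3.19640079]), array([ 3.87847581, -1.2804097 ])]
```

View pics/c3.png

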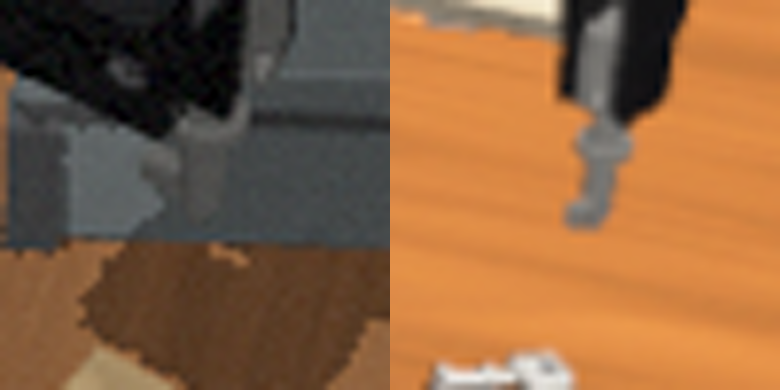

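The bit pokes left in the side panel (160,165) and lower left in the scene panel (580,215). Both are the world +x side, so the bit points at -18.8° and agrees with the dot. Next I carry the key past the lock, turned to about 13.4°, and look at the keyhole with the wrist camera.

Emit:
carry_out:
  moves:
    - [0, 0, -0.9, 0, 0, 0]
    - [-0.92, -0.95, 0, 0, 0, 0]
    - [-0.92, -0.95, 0, 0, 0, 0]
    - [-0.92, -0.95, 0, 0, 0, 0]
    - [-0.92, -0.95, 0, 0, 0, 0]
    - [-0.92, -0.95, 0, 0, 0, 0]
    - [0, 0, 0, 0, 0, -1]
    - [0, 0, 0, 0, 0, -1]
    - [0, 0, 0, 0, 0, -1]
    - [0, 0, 0, 0, 0, -1]
    - [0, 0, 0, 0, 0, 0]
    - [0, 0, 0, 0, 0, 0]

```text
time: 6.0
ee_pos: [0.6051, -0.0593, 0.25]
eef_rot: [-0.115, 0.993, 0.0, -0.0]
ft_force: [-0.5, 0.2, -0.9]
width: 0.0099
grip_force: 25.0
```

Run:
```python
from h import *
c=snap("wrist","w1");s=read_state();M=R.from_quat(s["eef_rot"]).as_matrix()
print(s["ee_pos"],M.round(4).tolist(),s["ft_force"])
P=cloud(c)
m=(P[...,2]>.113)&(P[...,2]<.121)&(np.hypot(P[...,0]-.556,P[...,1]+.071)<.06)
Q=P[m].astype(np.float32);print(len(Q),cv2.minAreaRect(np.ascontiguousarray(Q[:,:2])),Q[:,2].mean())
v,u=np.nonzero(m);print(u.min(),u.max(),v.min(),v.max())
u0=(u.min()+u.max())//2-70;v0=max(0,(v.min()+v.max())//2-60);print(u0,v0)
crop(c,"c4",u0,v0,u0+140,v0+110,5)
```

```text
[ 0.60516371 -0.05925614  0.25011489] [[-0.9735, -0.2286, -0.0007], [-0.2286, 0.9735, 0.0], [0.0007, 0.0002, -1.0]] [-0.25382836  0.75478214 -0.8558103 ]
6390 ((0.5565237998962402, -0.07149957120418549), (0.06422662734985352, 0.06417407095432281), 14.10937213897705) 0.11724956
278 362 93 176
250 74
```

View pics/c4.png

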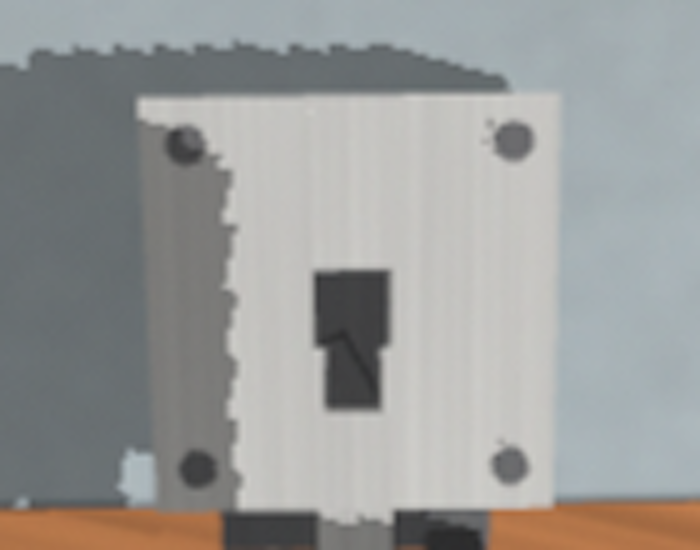

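The crop shows the keyhole clearly: the square hole spans u 315-390, v 270-345, and the slot runs down to v = 408, towards world +x. Its centre at crop (352.7,308) is image pixel (320.0,135.1). Next I compute its position and the key's position in the hand.

Run:
```python
from h import *
c=load("w1");s=read_state();M=R.from_quat(s["eef_rot"]).as_matrix();t=np.array(s["ee_pos"])
k=pt(c,320.0,135.1,wz=.1172);k2=pt(c,320.2,155.2,wz=.1172)
print("hole",k,"slot end",k2,np.hypot(*(k2-k)[:2]),np.degrees(np.arctan2(*(k2-k)[1::-1])))
a=pt(c,250+137/5,74+95/5,wz=.1172);print("corner",a)
P=cloud(c);L=(P-t)@M
for lo,hi in((-.022,-.012),(-.012,0),(0.014,.028),(.028,.036),(.036,.06)):
    m=(abs(L[...,0])<.03)&(abs(L[...,1])<.012)&(L[...,2]>lo)&(L[...,2]<hi)
    Q=L[m];print(lo,len(Q),Q.min(0).round(4) if len(Q) else 0,Q.max(0).round(4) if len(Q) else 0)
    if lo==-.022 and len(Q)>5: print(cv2.minAreaRect(np.ascontiguousarray(Q[:,:2].astype(np.float32))))
d=(k-t)@M;print("hole in tool",d,d/.04)
```

```text
hole [ 0.5561019  -0.07185661  0.1172    ] slot end [ 0.57140971 -0.06811214  0.1172    ] 0.01575913067272793 13.745336512167578
corner [ 0.53289071 -0.11034472  0.1172    ]
-0.022 1284 [-0.0167 -0.012  -0.022 ] [ 0.0158  0.0119 -0.012 ]
((0.000567425973713398, -0.0030325930565595627), (0.03166802600026131, 0.023099515587091446), 17.226898193359375)
-0.012 665 [ 0.0038 -0.012  -0.012 ] [ 0.0156  0.012  -0.    ]
0.014 36 [ 0.0038 -0.0117  0.014 ] [0.0104 0.0115 0.028 ]
0.028 133 [ 0.0021 -0.0086  0.028 ] [0.0082 0.0079 0.0329]
0.036 112 [-0.0004 -0.0051  0.0431] [0.0044 0.0046 0.0559]
hole in tool [ 0.05055499 -0.00107159  0.13294829] [ 1.26387477 -0.02678981  3.32370722]
```

The hole measures 15.8 mm to the slot's end (16 given), at an angle of about 13.9°. In the tool frame the key axis sits at (-0.6, -0.3) mm. I align the key over the hole and lower it to just above the plate.

Emit:
carry_out:
  moves:
    - [0.64, -0.01, 0, 0, 0, -0.09]
    - [0.64, -0.01, 0, 0, 0, 0]
    - [0, 0, 0.8, 0, 0, 0]
    - [0, 0, 0.7, 0, 0, 0]
    - [0, 0, 0, 0, 0, 0]
    - [0, 0, 0, 0, 0, 0]
    - [0, 0, 0, 0, 0, 0]

```text
time: 6.92
ee_pos: [0.5565, -0.0723, 0.1918]
eef_rot: [-0.122, 0.992, -0.0, 0.001]
ft_force: [0.1, -0.2, -1.0]
width: 0.0095
grip_force: 25.0
```

Run:
```python
from h import *
s=read_state();M=R.from_quat(s["eef_rot"]).as_matrix();t=np.array(s["ee_pos"])
k=np.array([.5561,-.07186,.1172]);print(t,s["ft_force"],((k-t)@M)-[-.0006,-.0003,0],np.degrees(np.arctan2(M[1,0],M[0,0])),s["joint_positions"])
```

```text
[ 0.55647802 -0.07229127  0.19181031] [ 0.12398247 -0.22191848 -0.99007689] [0.00100337 0.0008377  0.07460949] -165.93758973764065 [-0.34183877  0.22607527  0.45086442  1.71833226 -0.10454813  1.21897775
  1.9511851 ]
```

Emit:
carry_out:
  moves:
    - [0.0, 0.0, 0.1, 0, 0, 0]

```text
time: 7.05
ee_pos: [0.5564, -0.0723, 0.1874]
eef_rot: [-0.122, 0.992, -0.0, 0.001]
ft_force: [0.4, 0.1, -0.7]
width: 0.0096
grip_force: 25.0
```

Emit:
carry_out:
  moves:
    - [0.0, 0.0, 0.0, 0, 0, 0]

```text
time: 7.18
ee_pos: [0.5557, -0.0722, 0.1864]
eef_rot: [-0.123, 0.992, 0.0, -0.0]
ft_force: [-0.5, -0.4, -1.5]
width: 0.0099
grip_force: 25.0
```

Emit:
carry_out:
  moves:
    - [0.0, 0.0, 0.0, 0, 0, 0]

```text
time: 7.3
ee_pos: [0.5558, -0.0722, 0.1866]
eef_rot: [-0.123, 0.992, 0.0, 0.0]
ft_force: [0.5, 0.2, -0.9]
width: 0.01
grip_force: 25.0
```

Emit:
carry_out:
  moves:
    - [0.01, 0.012, 0.08, 0, 0, 0]
    - [0, 0, 0.08, 0, 0, 0]
    - [0, 0, 0.06, 0, 0, 0]
    - [0, 0, 0.06, 0, 0, 0]
    - [0, 0, 0, 0, 0, 0]

```text
time: 7.92
ee_pos: [0.5552, -0.0718, 0.1751]
eef_rot: [-0.123, 0.992, 0.0, -0.0]
ft_force: [1.0, -0.1, -0.9]
width: 0.0099
grip_force: 25.0
```

Emit:
carry_out:
  moves:
    - [0, 0, 0.05, 0, 0, 0]
    - [0, 0, 0.05, 0, 0, 0]
    - [0, 0, 0, 0, 0, 0]

```text
time: 8.3
ee_pos: [0.5552, -0.0718, 0.1711]
eef_rot: [-0.123, 0.992, 0.0, -0.0]
ft_force: [0.4, 1.1, -0.6]
width: 0.0099
grip_force: 25.0
```

Emit:
carry_out:
  moves:
    - [0, 0, 0.04, 0, 0, 0]
    - [0, 0, 0.04, 0, 0, 0]
    - [0, 0, 0, 0, 0, 0]

```text
time: 8.68
ee_pos: [0.5552, -0.0718, 0.168]
eef_rot: [-0.123, 0.992, 0.0, -0.0]
ft_force: [-0.6, -0.6, -1.4]
width: 0.0103
grip_force: 25.0
```

Emit:
carry_out:
  moves:
    - [0, 0, 0.04, 0, 0, 0]
    - [0, 0, 0.04, 0, 0, 0]
    - [0, 0, 0, 0, 0, 0]

```text
time: 9.05
ee_pos: [0.5552, -0.0718, 0.1647]
eef_rot: [-0.123, 0.992, 0.0, -0.0]
ft_force: [-0.0, 0.2, -0.1]
width: 0.0095
grip_force: 25.0
```

Emit:
carry_out:
  moves:
    - [0, 0, 0.05, 0, 0, 0]
    - [0, 0, 0.05, 0, 0, 0]
    - [0, 0, 0.03, 0, 0, 0]
    - [0, 0, 0, 0, 0, 0]

```text
time: 9.55
ee_pos: [0.5552, -0.0718, 0.1596]
eef_rot: [-0.123, 0.992, 0.0, -0.0]
ft_force: [0.6, -0.0, -1.6]
width: 0.0099
grip_force: 25.0
```

Emit:
carry_out:
  moves:
    - [0, 0, 0.02, 0, 0, 0]
    - [0, 0, 0.015, 0, 0, 0]
    - [0, 0, 0, 0, 0, 0]

```text
time: 9.93
ee_pos: [0.5552, -0.0718, 0.1583]
eef_rot: [-0.123, 0.992, 0.0, -0.0]
ft_force: [0.1, 1.0, -0.4]
width: 0.0101
grip_force: 25.0
```

Emit:
carry_out:
  moves:
    - [0, 0, 0.02, 0, 0, 0]
    - [0, 0, 0, 0, 0, 0]

```text
time: 10.18
ee_pos: [0.5552, -0.0718, 0.1575]
eef_rot: [-0.123, 0.992, 0.0, -0.0]
ft_force: [-0.3, -0.6, -1.0]
width: 0.0097
grip_force: 25.0
```

Emit:
carry_out:
  moves:
    - [0, 0, 0.02, 0, 0, 0]
    - [0, 0, 0, 0, 0, 0]

```text
time: 10.42
ee_pos: [0.5554, -0.0719, 0.1572]
eef_rot: [-0.123, 0.992, 0.0, 0.0]
ft_force: [-1.4, -0.5, 4.3]
width: 0.0099
grip_force: 25.0
```

It touched the hub at TCP 0.157 as predicted, with about 5 N. Now I turn clockwise in small steps and watch for the force to vanish.

Emit:
carry_out:
  moves:
    - [0, 0, 0, 0, 0, 0.5]
    - [0, 0, 0, 0, 0, 0.5]
    - [0, 0, 0, 0, 0, 0.5]
    - [0, 0, 0, 0, 0, 0]

```text
time: 10.92
ee_pos: [0.5557, -0.0714, 0.1572]
eef_rot: [-0.019, 1.0, 0.0, 0.001]
ft_force: [-0.6, 1.8, 4.5]
width: 0.01
grip_force: 25.0
```

Emit:
carry_out:
  moves:
    - [0, 0, 0, 0, 0, 0.5]
    - [0, 0, 0, 0, 0, 0]

```text
time: 11.18
ee_pos: [0.5557, -0.0714, 0.1571]
eef_rot: [0.016, 1.0, 0.0, 0.001]
ft_force: [0.4, 2.9, 5.6]
width: 0.0098
grip_force: 25.0
```

Emit:
carry_out:
  moves:
    - [0, 0, 0, 0, 0, 0.5]
    - [0, 0, 0, 0, 0, 0]

```text
time: 11.42
ee_pos: [0.5557, -0.0715, 0.1571]
eef_rot: [0.05, 0.999, 0.0, 0.001]
ft_force: [-0.1, 1.8, 5.2]
width: 0.01
grip_force: 25.0
```

Emit:
carry_out:
  moves:
    - [0, 0, 0, 0, 0, 0.5]
    - [0, 0, 0, 0, 0, 0]

```text
time: 11.68
ee_pos: [0.5558, -0.0715, 0.1572]
eef_rot: [0.085, 0.996, 0.0, 0.001]
ft_force: [-0.2, 2.4, 5.5]
width: 0.01
grip_force: 25.0
```

Emit:
carry_out:
  moves:
    - [0, 0, 0, 0, 0, 0.5]
    - [0, 0, 0, 0, 0, 0]

```text
time: 11.92
ee_pos: [0.5558, -0.0715, 0.1571]
eef_rot: [0.12, 0.993, 0.0, 0.001]
ft_force: [0.0, 1.6, 4.9]
width: 0.0095
grip_force: 25.0
```

Emit:
carry_out:
  moves:
    - [0, 0, 0, 0, 0, 0.5]
    - [0, 0, 0, 0, 0, 0]

```text
time: 12.18
ee_pos: [0.5558, -0.0716, 0.1571]
eef_rot: [0.154, 0.988, 0.0, 0.001]
ft_force: [0.2, 1.1, 5.7]
width: 0.01
grip_force: 25.0
```

Emit:
carry_out:
  moves:
    - [0, 0, -0.002, 0, 0, 0.5]
    - [0, 0, 0, 0, 0, 0]

```text
time: 12.42
ee_pos: [0.5557, -0.0717, 0.1571]
eef_rot: [0.189, 0.982, 0.0, 0.0]
ft_force: [1.0, 2.5, 4.7]
width: 0.0097
grip_force: 25.0
```

Emit:
carry_out:
  moves:
    - [0, 0, 0, 0, 0, 0.5]
    - [0, 0, 0, 0, 0, 0]

```text
time: 12.68
ee_pos: [0.5556, -0.0717, 0.157]
eef_rot: [0.223, 0.975, 0.0, 0.0]
ft_force: [0.8, 2.7, 5.2]
width: 0.0102
grip_force: 25.0
```

Emit:
carry_out:
  moves:
    - [0, 0, 0, 0, 0, 0.5]
    - [0, 0, 0, 0, 0, 0]

```text
time: 12.92
ee_pos: [0.5555, -0.0717, 0.1569]
eef_rot: [0.256, 0.967, 0.0, 0.0]
ft_force: [1.4, 1.8, 5.4]
width: 0.0099
grip_force: 25.0
```

Emit:
carry_out:
  moves:
    - [0, 0, 0, 0, 0, 0.5]
    - [0, 0, 0, 0, 0, 0]

```text
time: 13.18
ee_pos: [0.5549, -0.0722, 0.1565]
eef_rot: [0.29, 0.957, -0.0, -0.0]
ft_force: [0.6, -0.0, -1.2]
width: 0.0095
grip_force: 25.0
```

Emit:
carry_out:
  moves:
    - [0, 0, 0, 0, 0, 0.5]
    - [0, 0, 0, 0, 0, 0]

```text
time: 13.42
ee_pos: [0.5547, -0.0724, 0.1562]
eef_rot: [0.324, 0.946, -0.001, -0.0]
ft_force: [0.2, 0.1, -1.1]
width: 0.0099
grip_force: 25.0
```

Emit:
carry_out:
  moves:
    - [0, 0, 0, 0, 0, 0.5]
    - [0, 0, 0, 0, 0, 0]

```text
time: 13.68
ee_pos: [0.5547, -0.0721, 0.1563]
eef_rot: [0.356, 0.934, -0.0, -0.001]
ft_force: [0.2, 0.4, -1.2]
width: 0.0097
grip_force: 25.0
```

The force vanished between 48° and 56°: that is the slot. I go back 4° to its middle and lower the key gently.

Emit:
carry_out:
  moves:
    - [0, 0, 0, 0, 0, -0.5]
    - [0, 0, 0.03, 0, 0, 0]
    - [0, 0, 0, 0, 0, 0]

```text
time: 14.05
ee_pos: [0.555, -0.0719, 0.1553]
eef_rot: [0.325, 0.946, -0.0, -0.0]
ft_force: [0.1, 0.3, -0.5]
width: 0.0097
grip_force: 25.0
```

Emit:
carry_out:
  moves:
    - [0, 0, 0.03, 0, 0, 0]
    - [0, 0, 0.03, 0, 0, 0]
    - [0, 0, 0, 0, 0, 0]

```text
time: 14.42
ee_pos: [0.5552, -0.0718, 0.1531]
eef_rot: [0.325, 0.946, -0.0, -0.0]
ft_force: [-0.9, -0.1, -0.9]
width: 0.0101
grip_force: 25.0
```

Emit:
carry_out:
  moves:
    - [0, 0, 0.03, 0, 0, 0]
    - [0, 0, 0.03, 0, 0, 0]
    - [0, 0, 0, 0, 0, 0]

```text
time: 14.8
ee_pos: [0.5552, -0.0718, 0.1507]
eef_rot: [0.325, 0.946, 0.0, -0.0]
ft_force: [0.5, 0.3, -1.1]
width: 0.0098
grip_force: 25.0
```

Emit:
carry_out:
  moves:
    - [0, 0, 0.02, 0, 0, 0]
    - [0, 0, 0.015, 0, 0, 0]
    - [0, 0, 0, 0, 0, 0]

```text
time: 15.18
ee_pos: [0.5553, -0.0718, 0.1494]
eef_rot: [0.325, 0.946, 0.0, 0.0]
ft_force: [0.3, -0.4, 0.1]
width: 0.0099
grip_force: 25.0
```

Emit:
carry_out:
  moves:
    - [0, 0, 0.015, 0, 0, 0]
    - [0, 0, 0, 0, 0, 0]

```text
time: 15.42
ee_pos: [0.5553, -0.0718, 0.1493]
eef_rot: [0.325, 0.946, 0.0, 0.0]
ft_force: [-2.2, 0.7, 5.4]
width: 0.01
grip_force: 25.0
```

The collar is down at TCP 0.1493, a full 8 mm drop. Now I turn clockwise and watch the moment.

Emit:
carry_out:
  moves:
    - [0, 0, -0.008, 0, 0, 0]
    - [0, 0, 0, 0, 0, 0.4]
    - [0, 0, 0, 0, 0, 0.4]
    - [0, 0, 0, 0, 0, 0.4]
    - [0, 0, 0, 0, 0, 0.4]
    - [0, 0, 0, 0, 0, 0.4]
    - [0, 0, 0, 0, 0, 0.4]
    - [0, 0, 0, 0, 0, 0.4]
    - [0, 0, 0, 0, 0, 0.4]
    - [0, 0, 0, 0, 0, 0.4]
    - [0, 0, 0, 0, 0, 0]
  fingers: 0
  force: 40

```text
time: 16.8
ee_pos: [0.5567, -0.0714, 0.1495]
eef_rot: [0.55, 0.835, 0.001, 0.001]
ft_force: [5.7, 1.4, -1.8]
width: 0.0096
grip_force: 40.0
```

Run:
```python
from h import *
s=read_state();M=R.from_quat(s["eef_rot"]).as_matrix();print(s["ee_pos"],s["ft_force"],s["torque"],np.degrees(np.arctan2(M[1,0],M[0,0])),s["joint_positions"][6])
```

```text
[ 0.55669555 -0.07138017  0.14949966] [ 5.69202229  1.40034726 -1.83194207] [ 0.10639947 -1.33549713  0.03618656] 113.27947047411517 0.61111569499183
```

Emit:
carry_out:
  moves:
    - [0, 0, 0, 0, 0, 0.4]
    - [0, 0, 0, 0, 0, 0.4]
    - [0, 0, 0, 0, 0, 0]

```text
time: 17.18
ee_pos: [0.5567, -0.0715, 0.1495]
eef_rot: [0.596, 0.803, 0.001, 0.001]
ft_force: [5.4, 0.1, -2.1]
width: 0.0098
grip_force: 40.1
```

```bash
cat > st.py <<'E'
from h import *
s=read_state();M=R.from_quat(s["eef_rot"]).as_matrix();print(s["ee_pos"],s["ft_force"],s["torque"],np.degrees(np.arctan2(M[1,0],M[0,0])))
E
python3 st.py
```

```text
[ 0.55668703 -0.0715306   0.149489  ] [ 5.3797732   0.13554582 -2.05842922] [ 0.01261736 -1.37507122  0.04453936] 106.87512165470906
```

Emit:
carry_out:
  moves:
    - [0, 0, 0, 0, 0, 0.4]
    - [0, 0, 0, 0, 0, 0.3]
    - [0, 0, 0, 0, 0, 0]

```text
time: 17.55
ee_pos: [0.5567, -0.0717, 0.1495]
eef_rot: [0.634, 0.773, 0.001, 0.001]
ft_force: [5.1, 0.2, -2.0]
width: 0.0096
grip_force: 40.1
```

```bash
python3 st.py
```

```text
[ 0.5566836  -0.07168741  0.14950168] [ 5.0996445   0.22610077 -2.0150837 ] [-0.05630743 -1.30706353  0.09900202] 101.27469468167568
```

Emit:
carry_out:
  moves:
    - [0, 0, 0, 0, 0, 0.25]
    - [0, 0, 0, 0, 0, 0]

```text
time: 17.8
ee_pos: [0.5567, -0.0717, 0.1495]
eef_rot: [0.648, 0.762, 0.001, 0.001]
ft_force: [4.4, -0.6, -2.6]
width: 0.0095
grip_force: 40.1
```

Run:
```python
exec(open("st.py").read())
c=snap("wrist","w2");b=snap("side","d2");a=snap("scene","s2")
i=[cv2.resize(b["pixels"][145:215,310:390],(400,350)),cv2.resize(a["pixels"][165:245,260:350],(394,350))]
cv2.imwrite("pics/c5.png",np.hstack(i)[:,:,::-1])
```

```text
[ 0.5566619  -0.07173042  0.14950003] [ 4.36401203 -0.57134015 -2.62837741] [-0.13184297 -1.33559241  0.04685986] 99.27926569557148
```

View pics/c5.png

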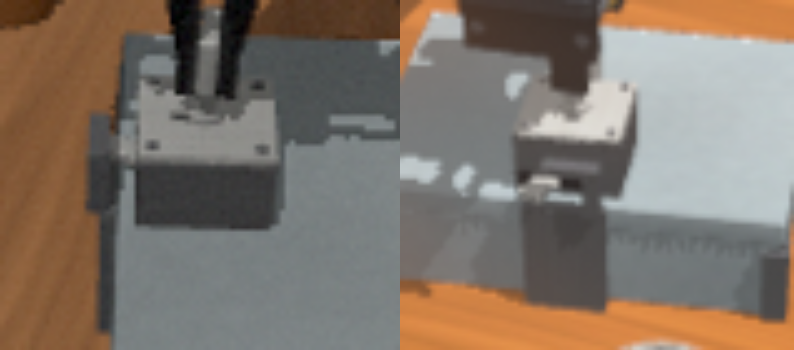

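The scene panel shows the tongue at (540,185) swung to the left from under the keeper. The moment hasn't risen yet, so the stop isn't reached and I continue gently.

Emit:
carry_out:
  moves:
    - [0, 0, 0, 0, 0, 0.25]
    - [0, 0, 0, 0, 0, 0]

```text
time: 18.2
ee_pos: [0.5567, -0.0718, 0.1495]
eef_rot: [0.661, 0.751, 0.001, 0.001]
ft_force: [5.2, 0.5, -1.8]
width: 0.0097
grip_force: 40.1
```

```bash
python3 st.py
```

```text
[ 0.5566503  -0.07177359  0.14950588] [ 5.16804929  0.47479661 -1.84930383] [-0.17224879 -1.31480145  0.00226939] 97.27706914397606
```

Emit:
carry_out:
  moves:
    - [0, 0, 0, 0, 0, 0.25]
    - [0, 0, 0, 0, 0, 0]

```text
time: 18.45
ee_pos: [0.5567, -0.0718, 0.1495]
eef_rot: [0.674, 0.739, 0.001, 0.001]
ft_force: [3.9, -0.8, -1.4]
width: 0.0097
grip_force: 40.1
```

```bash
python3 st.py
```

```text
[ 0.55665612 -0.07181552  0.14951165] [ 3.88467182 -0.76828715 -1.44023231] [-0.16521006 -1.31441271  0.06326299] 95.27682088140983
```

Run:
```python
from h import *
for n,f in(("side","d3"),("scene","s3")):
    c=snap(n,f);P=cloud(c);k=np.array([.5561,-.0719])
    a=np.radians(14);X=np.array([np.cos(a),np.sin(a)]);Y=np.array([-X[1],X[0]])
    l=np.stack([(P[...,:2]-k)@X,(P[...,:2]-k)@Y],-1)
    m=(l[...,0]>.033)&(l[...,0]<.058)&(abs(l[...,1])<.06)&(P[...,2]>.08)&(P[...,2]<.13)
    v,u=np.nonzero(m);Q=np.c_[u,v,l[m]*1000,P[m][:,2]*1000].astype(int)
    print(f,len(Q));print(Q[Q[:,2].argsort()][::max(1,len(Q)//25)].tolist())
c=load("s3");crop(c,"c6",275,175,325,225,10)
```

```text
d3 113
[[336, 174, 33, -16, 85], [336, 173, 34, -19, 86], [335, 176, 36, -10, 84], [334, 172, 38, -21, 87], [333, 175, 41, -12, 85], [333, 174, 41, -14, 86], [332, 172, 43, -19, 89], [331, 175, 45, 18, 109], [331, 179, 45, 20, 99], [331, 182, 45, 23, 92], [331, 177, 45, 22, 106], [331, 170, 46, 1, 110], [330, 181, 47, 22, 94], [330, 184, 47, 22, 85], [330, 177, 47, 21, 105], [330, 167, 48, -12, 108], [330, 172, 48, 7, 109], [329, 183, 49, 21, 87], [329, 171, 50, 4, 109], [329, 170, 50, 0, 109], [329, 175, 50, 18, 108], [328, 178, 52, 22, 102], [328, 172, 52, 7, 109], [328, 185, 52, 21, 81], [328, 181, 52, 22, 94], [328, 168, 53, -6, 110], [327, 182, 54, 19, 89], [327, 178, 54, 21, 102], [327, 185, 54, 22, 82]]
s3 188
[[285, 195, 33, -31, 114], [287, 198, 33, -26, 106], [297, 200, 33, 0, 102], [308, 204, 33, 28, 93], [306, 197, 34, 23, 115], [291, 201, 34, -16, 98], [295, 199, 34, -5, 106], [292, 206, 34, -14, 82], [288, 196, 35, -23, 114], [286, 205, 35, -29, 85], [306, 205, 36, 23, 91], [289, 206, 39, -20, 85], [286, 208, 43, -28, 81], [296, 202, 45, 0, 104], [288, 208, 47, -21, 84], [305, 206, 48, 22, 96], [300, 203, 50, 10, 106], [289, 209, 51, -18, 85], [297, 203, 52, 3, 107], [302, 211, 52, 15, 83], [301, 212, 53, 13, 80], [301, 211, 54, 13, 84], [303, 212, 54, 18, 81], [302, 210, 55, 16, 88], [303, 204, 55, 19, 107], [302, 206, 56, 16, 101], [293, 205, 57, -6, 102]]
```

View pics/c6.png

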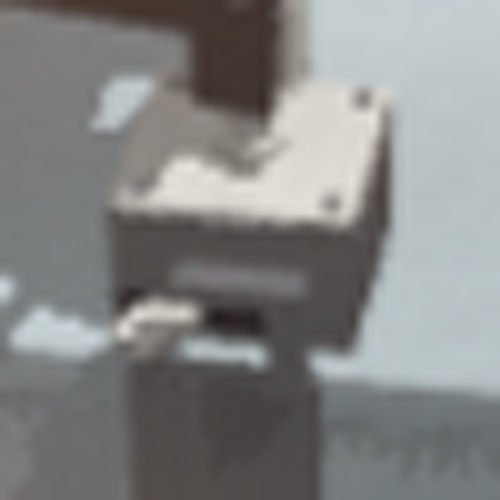

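Run:
```python
from h import *
k=np.array([.5561,-.0719]);a=np.radians(14);X=np.array([np.cos(a),np.sin(a)]);Y=np.array([-X[1],X[0]])
for f in("d0","s0","d2","s2","d3","s3"):
    c=load(f);P=cloud(c);l=np.stack([(P[...,:2]-k)@X,(P[...,:2]-k)@Y],-1)*1000
    m=(l[...,0]>34)&(l[...,0]<60)&(l[...,1]>-50)&(l[...,1]<14)&(P[...,2]>.078)&(P[...,2]<.093)
    v,u=np.nonzero(m);print(f,np.c_[u,v,l[m],P[m][:,2]*1000].astype(int).tolist())
```

```text
d0 [[332, 176, 43, -6, 87], [333, 176, 41, -4, 88], [334, 176, 38, -6, 86], [335, 176, 36, -5, 88], [332, 177, 43, -2, 86], [333, 177, 40, -1, 87], [334, 177, 38, -2, 87], [335, 177, 36, -2, 87], [332, 178, 43, 3, 89], [333, 178, 40, 0, 85], [334, 178, 38, 1, 87], [335, 178, 36, 1, 87], [332, 179, 43, 7, 88], [333, 179, 40, 6, 88], [334, 179, 38, 6, 88], [335, 179, 36, 5, 87], [332, 180, 43, 7, 85], [333, 180, 40, 5, 84], [334, 180, 38, 5, 84], [335, 180, 35, 5, 84]]
s0 [[288, 204, 37, -23, 90], [287, 205, 35, -27, 85], [291, 205, 35, -16, 86], [291, 206, 34, -16, 82], [295, 206, 36, -5, 84], [296, 206, 35, -3, 84], [297, 206, 39, 0, 87], [299, 206, 37, 4, 86], [286, 207, 35, -29, 78], [287, 207, 34, -27, 78], [295, 207, 40, -4, 84], [296, 207, 38, -2, 83], [297, 207, 40, 0, 85], [298, 207, 38, 2, 84], [299, 207, 37, 5, 84], [300, 207, 34, 7, 82], [294, 208, 44, -6, 84], [295, 208, 42, -4, 83], [296, 208, 46, -1, 86], [297, 208, 44, 1, 85], [298, 208, 44, 3, 85], [299, 208, 43, 6, 85], [300, 208, 34, 6, 78], [294, 209, 53, -5, 87], [295, 209, 50, -3, 85], [296, 209, 51, 0, 86], [297,
[... 3463 characters left out ...]
, -13, 83], [293, 207, 38, -10, 82], [294, 207, 36, -8, 81], [296, 207, 34, -3, 80], [297, 207, 34, -1, 80], [286, 208, 43, -28, 81], [287, 208, 48, -24, 85], [288, 208, 47, -21, 84], [289, 208, 43, -20, 82], [290, 208, 46, -16, 84], [291, 208, 46, -14, 84], [292, 208, 43, -12, 82], [293, 208, 39, -10, 80], [299, 208, 34, 4, 78], [300, 208, 36, 7, 80], [286, 209, 47, -27, 81], [287, 209, 52, -23, 85], [288, 209, 52, -20, 85], [289, 209, 51, -18, 85], [290, 209, 53, -15, 86], [291, 209, 49, -13, 83], [301, 209, 54, 13, 90], [287, 210, 49, -24, 79], [288, 210, 51, -21, 81], [289, 210, 52, -18, 82], [290, 210, 50, -16, 80], [301, 210, 56, 13, 88], [301, 211, 54, 13, 84], [301, 212, 53, 13, 80]]
```

The tongue is at about 24° and follows the key (20° before the last 4°), so roughly 13° remain to the stop.

Emit:
carry_out:
  moves:
    - [0, 0, 0, 0, 0, 0.4]
    - [0, 0, 0, 0, 0, 0.4]
    - [0, 0, 0, 0, 0, 0.4]
    - [0, 0, 0, 0, 0, 0]

```text
time: 19.05
ee_pos: [0.5566, -0.072, 0.1495]
eef_rot: [0.733, 0.68, 0.001, 0.001]
ft_force: [4.6, -1.2, -1.6]
width: 0.0097
grip_force: 40.1
```

```bash
python3 st.py
```

```text
[ 0.55664544 -0.07199792  0.14952487] [ 4.61573595 -1.24764264 -1.62051477] [-0.36582814 -1.25147942  0.07592084] 85.65248932596542
```

Emit:
carry_out:
  moves:
    - [0, 0, 0, 0, 0, 0.25]
    - [0, 0, 0, 0, 0, 0]

```text
time: 19.3
ee_pos: [0.5566, -0.072, 0.1495]
eef_rot: [0.745, 0.667, 0.001, 0.001]
ft_force: [4.3, -0.2, -1.9]
width: 0.01
grip_force: 40.1
```

```bash
python3 st.py
```

```text
[ 0.55661115 -0.07203771  0.1495156 ] [ 4.30600476 -0.15680775 -1.93302741] [-0.38956794 -1.26785744  0.04630919] 83.66800664193353
```

Emit:
carry_out:
  moves:
    - [0, 0, 0, 0, 0, 0.2]
    - [0, 0, 0, 0, 0, 0]

```text
time: 19.55
ee_pos: [0.5568, -0.0721, 0.1496]
eef_rot: [0.754, 0.657, 0.001, 0.002]
ft_force: [5.6, -2.2, -2.8]
width: 0.0098
grip_force: 40.1
```

Run:
```python
exec(open("st.py").read())
c=snap("side","d4");k=np.array([.5561,-.0719]);a=np.radians(14);X=np.array([np.cos(a),np.sin(a)]);Y=np.array([-X[1],X[0]])
P=cloud(c);l=np.stack([(P[...,:2]-k)@X,(P[...,:2]-k)@Y],-1)*1000
m=(l[...,0]>34)&(l[...,0]<46)&(l[...,1]>-60)&(l[...,1]<14)&(P[...,2]>.078)&(P[...,2]<.093)
Q=l[m];print(len(Q),np.degrees(np.arctan2(*Q.mean(0)[::-1])),Q.round().astype(int).tolist())
```

```text
[ 0.55679438 -0.0720687   0.14955675] [ 5.581869   -2.1898769  -2.81024241] [-0.51734175 -1.51374419  0.09643305] 82.07745171892617
25 -35.13859340095086 [[39, -36], [42, -35], [39, -34], [37, -34], [34, -33], [44, -29], [42, -34], [39, -29], [37, -30], [34, -31], [44, -26], [41, -26], [39, -25], [37, -26], [34, -25], [44, -26], [41, -24], [39, -22], [37, -23], [34, -22], [41, -23], [39, -22], [36, -22], [34, -18], [36, -21]]
```

The tongue is at about 36° and the loads just started rising, so the stop is reached. One more degree to make sure, then a look.

Emit:
carry_out:
  moves:
    - [0, 0, 0, 0, 0, 0.12]
    - [0, 0, 0, 0, 0, 0]

```text
time: 19.85
ee_pos: [0.5569, -0.0721, 0.1496]
eef_rot: [0.76, 0.65, 0.001, 0.002]
ft_force: [6.8, -1.8, -2.6]
width: 0.0098
grip_force: 40.1
```

```bash
python3 st.py
```

```text
[ 0.55689153 -0.07213374  0.14956992] [ 6.77159803 -1.78447995 -2.55883408] [-0.50111635 -1.62738929  0.03547521] 81.1238426667699
```

Force is still rising, so it is hard on the stop. I release, opening the fingers before retreating straight up.

Emit:
carry_out:
  moves:
    - [0, 0, 0, 0, 0, 0]
    - [0, 0, 0, 0, 0, 0]
    - [0, 0, 0, 0, 0, 0]
    - [0, 0, 0, 0, 0, 0]
  fingers: 40

```text
time: 20.35
ee_pos: [0.5551, -0.0718, 0.1491]
eef_rot: [0.76, 0.65, -0.0, -0.0]
ft_force: [1.2, 0.7, 0.1]
width: 0.0372
grip_force: 0.0
```

Emit:
carry_out:
  moves:
    - [0, 0, -0.4, 0, 0, 0]
    - [0, 0, -0.8, 0, 0, 0]
    - [0, 0, -0.9, 0, 0, 0]
    - [0, 0, -0.9, 0, 0, 0]
    - [0, 0, 0, 0, 0, 0]
    - [0, 0, 0, 0, 0, 0]

```text
time: 21.1
ee_pos: [0.5551, -0.0718, 0.2693]
eef_rot: [0.76, 0.65, 0.0, -0.0]
ft_force: [0.0, -0.1, -0.1]
width: 0.04
grip_force: 0.0
```

Run:
```python
from h import *
s=read_state();print(s["ee_pos"],s["ft_force"],s["width"])
k=np.array([.5561,-.0719]);a=np.radians(14);X=np.array([np.cos(a),np.sin(a)]);Y=np.array([-X[1],X[0]])
c=snap("side","d5");P=cloud(c);l=np.stack([(P[...,:2]-k)@X,(P[...,:2]-k)@Y],-1)*1000
m=(l[...,0]>34)&(l[...,0]<46)&(l[...,1]>-60)&(l[...,1]<14)&(P[...,2]>.078)&(P[...,2]<.093)
Q=l[m];print("tongue",np.degrees(np.arctan2(*Q.mean(0)[::-1])))
m=(np.hypot(l[...,0],l[...,1])<25)&(P[...,2]>.135)&(P[...,2]<.19);m2=m&(P[...,2]>.16)
print("bow top",np.percentile(P[m][:,2],[50,98,100]),cv2.minAreaRect(P[m2][:,:2].astype(np.float32)) if m2.sum()>4 else 0)
cv2.imwrite("pics/c7.png",np.hstack([cv2.resize(c["pixels"][135:215,310:390],(400,400)),cv2.resize(snap("scene","s5")["pixels"][150:230,260:340],(400,400))])[:,:,::-1])
```

```text
[ 0.55512518 -0.07183214  0.26928582] [ 0.02780073 -0.05141356 -0.09210758] 0.03997921829170267
tongue -35.17930181043782
bow top [0.15941637 0.16902441 0.16955443] ((0.5563364028930664, -0.07137925922870636), (0.03192390128970146, 0.009156454354524612), 85.34813690185547)
```

View pics/c7.png

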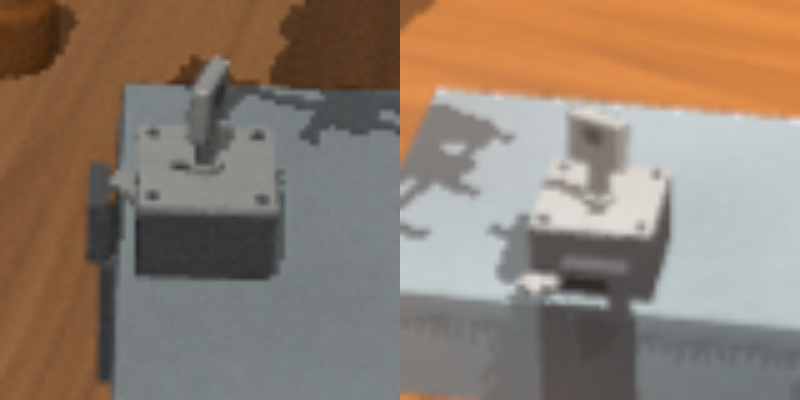

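Both panels show the key standing in the lock. Its bow top is at 0.169 (0.168 expected when home) and it is centred on the keyhole. The tongue is out at about 35–37° (31.5° needed) and the gripper is clear, so I hand in.

```bash
python3 -c "
from bench import r
print(r.close_job())"
```

```text
the job is handed in; nothing more can be done
None
```

The key is fully home and standing released in the lock, with the tongue swung about 35° clockwise to its stop (0.55 rad, or 31.5°, was needed); the job is handed in, but no verdict was returned.

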